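# Reverse the double-ended forming template in its holder

### The job

Turn the double-ended forming template round in its bench holder: draw it out, reverse it end for end, and slide it back flat along the channel, narrow tongue end first under the bridge and fully home against the stop, so that its wide rounded end faces out of the open mouth. Then let go of it. Leave the bowl and the cup beside the holder standing where they are.

Things in the scene. Friction and masses are not known exactly. Their poses are not given: they have to be found in the camera images.
- template: Loose aluminium plate, 180 mm long (its x), 10 mm thick, 0.22 kg, with an upright wooden grip bar on top (its z). Origin: centre of the plate's underside. 40 mm wide from x = -90 to +50 mm, the -x end a half circle; from +50 to +90 mm a square-ended tongue 14 mm wide. It starts in the holder, tongue out of the mouth, round end under the bridge, 0 to 8 mm short of the stop.
- grip (a point): On the grip bar's axis, 40 mm above the plate's underside; axes as the template's. The bar is centred over the plate: 64 mm long (x), 18 mm wide (y), from 10 to 56 mm above the underside.
- round_tip (a point): Tip of the template's wide rounded end, on its centre line at half thickness (template x = -90 mm, z = 5 mm).
- tongue_tip (a point): Tip of the template's narrow tongue end, on its centre line at half thickness (template x = +90 mm, z = 5 mm).
- holder: Grey metal holder fixed to the bench, 120 mm long (x), 100 mm wide. Origin: centre of its underside. x points from the open mouth (x = -60 mm) to the stop (face at +50 mm). Channel floor 30 mm above the bench, 46 mm between 8 mm high walls with lips flared out to 44 mm above the bench; open above up to x = +24 mm, then roofed by the bridge.
- holder_stop (a point): Middle of the stop's face at the channel's inner end, 35 mm above the bench. The bridge covers the channel's last 26 mm (holder x = +24 to +60 mm): 74 mm wide, underside 48 mm and top 56 mm above the bench. Draw the template at least 30 mm out before lifting it.
- holder_mouth (a point): Middle of the channel's open mouth (holder x = -60 mm), 35 mm above the bench. With the template home its origin lies at holder x = -40 mm and 70 mm of it stands out of the mouth.
- bowl: Small green test bowl, 96 mm across and 46 mm high, standing loose about 16 cm from the holder on its +y side. Origin: centre of its underside. To be left alone.
- cup: Pale grey-green open cup, 66 mm across and 66 mm high, standing loose about 16 cm from the holder on its -y side. Origin: centre of its underside. To be left alone.
Not all that is in view belongs to the job. What is shaped like the template but pink is not meant. What is shaped like the holder but blue is not meant.

How it is judged:
By the outcome, as a careful person would: the job done as asked, in the order asked, and still so for the second after the job is handed in, with the robot touching nothing.
It also fails if it takes over 51 s, if anything falls off the work surface, if the arm or the gripper's body presses on something with over 40 N, if the wrist force passes 120 N, or if a joint passes its speed limit or range.

### The arm

A 6-joint arm with a two-finger parallel gripper is mounted at the origin on the work surface; the furniture and walls round the work are solid. World frame = base frame: x ahead of the robot, y to its left, z up, the work surface at z = 0. Lengths are in m, angles in rad, forces in N, time in s.
With the tool pointing down it reaches from about 0.35 to 0.725 m from the base axis. Payload 6 kg.
Tool frame: the origin (TCP) lies on the centre line of the jaws, within the pads' length; the fingertips stand 17 mm ahead of it and the grasp point (between the pads) lies 2 mm behind it (robot.tips_ahead is the z of the fingertips in the tool frame, in m); z points along the fingers, y is the direction in which the jaws open and shut (so a half turn about z gives the same grasp; the last joint's range is limited). The gripper opens to 85 mm and grips with 20 to 120 N. Pads are 22 mm wide; open, the fingers measure 114 mm over their backs; the gripper's body (76 mm by 85 mm) begins 54 mm behind the grasp point. The pads swing forward as they close: fully open they stand 13 mm farther back than shut.
Start: joints at [1.551, 0.04, 0.085, 0, -1.615, -0.334], TCP at [0.208, 0.563, 0.218] pointing down, gripper open.
Joint ranges: [-2.56, 2.56], [-1.29, 2.01], [-1.08, 1.49], [-3.29, 1.98], [-2.81, -0.18], [-2.99, 2.99]. Speed limits (rad/s): [2.57, 2.57, 3.01, 3.14, 3.14, 3.14].

### API

Orientations are given as a 3x3 rotation matrix whose columns are the frame's x, y, z axes.
In Python, from rig import robot, eyes gives the robot as it stands.
- The arm moves only by the shell command python3 -m handwheel 'ROWS' [FORCE]. ROWS is JSON, a list of rows, each a list of 7 numbers: the turn, a rotation vector about the tool's x, y, z in degrees, then the shift along the tool's x, y, z in mm, then the opening, from -1 (shut) to 1 (fully open). In form: [[rx, ry, rz, x, y, z, gripper], ...]. A call has 1 to 5 rows; each row is the pose to reach, as a shift and turn from the pose commanded when the call began, along the tool's axes at that moment; what a row does not reach only later rows make up. A row lasts 1/8 s, in which the tool goes at most 62.5 mm and 10.7 degrees, less where a joint would pass 70% of its speed; a pose out of reach is approached as far as the arm can. A call with a gripper value outside its range is refused whole. The fingers move at their own pace and stop on an object; FORCE is the grip in N (left out, the last holds). Time passes only in rows, so rows that repeat a pose let the fingers close. It gives the time, the measured TCP pose, the force and the opening at its end, in the units of the state.
- robot.read_state(): the state, without advancing time (a new reading comes with each control period).
- eyes.read_camera(name): name is "side" or "top"; returns a dict with "img" (384x512x3 uint8, red, green, blue), "mtx" (3x3 intrinsics, pixels), "rvec" (rotation vector, rad) and "tvec" (3), from world to camera coordinates, as OpenCV has them. Camera axes: x right, y down, z forward; pixel columns grow to the right and rows downward; lengths in m; the calibration is good to about 2 mm. A picture is of the moment at which its call begins. There is no depth.
- robot.sign_off(): hands the job in, once; it reports no verdict.
The state is a dict: "time": time; "q": joint angles; "joint_velocities": joint speeds; "joint_efforts": joint torques, N m; "ee_pos": TCP position; "eef_rot": TCP orientation; "force": force on the tool from outside, world axes, zero at the start; "wrist_torque": the same for the moment, N m; "opening": opening from 0.0 (shut) to 1.0 (fully open).
Only numpy, scipy, OpenCV 4.12 (cv2) and the standard library are available. Lean on these libraries where they do the work, as an engineer would, in place of code of your own. Each camera call takes 0.05 s, during which the arm holds its last target.

## Working session

There is one attempt and no reset: what is moved stays moved. The work goes in short steps, Python scripts to look and compute and a shell command to move; the robot and the scene stay as the last step left them, time stands still between calls to the robot, and variables do not carry over. Pictures are saved under pics/ and viewed, and the job is handed in when it is done.

```bash
ls; mkdir -p pics
python3 - <<'E'
from rig import robot, eyes
import cv2,numpy as np
s=robot.read_state()
for k,v in s.items(): print(k,np.round(v,3).tolist())
for n in("side","top"):
    c=eyes.read_camera(n)
    cv2.imwrite(f"pics/{n}0.png",c["img"][:,:,::-1])
    R=cv2.Rodrigues(np.array(c["rvec"]))[0]
    print(n,np.round(c["mtx"],1).tolist(),"pos",np.round(-R.T@np.array(c["tvec"]).ravel(),3),np.round(R,2).tolist())
E
```

```text
pics
time 0.0
q [1.551, 0.041, 0.084, -0.0, -1.615, -0.334]
joint_velocities [0.0, 0.0, 0.001, -0.002, 0.0, 0.001]
joint_efforts [0.001, -36.821, 34.742, 6.932, -0.005, 0.0]
ee_pos [0.208, 0.563, 0.217]
eef_rot [[0.938, -0.346, -0.001], [-0.346, -0.938, -0.002], [0.0, 0.002, -1.0]]
force [0.496, -0.194, -0.208]
wrist_torque [-0.01, 0.027, -0.011]
opening 1.005
side [[425.5, 0.0, 257.7], [0.0, 425.5, 193.6], [0.0, 0.0, 1.0]] pos [-0.01  -0.777  0.7  ] [[0.84, -0.54, 0.02], [-0.29, -0.49, -0.82], [0.45, 0.68, -0.57]]
top [[408.3, 0.0, 259.5], [0.0, 408.3, 191.9], [0.0, 0.0, 1.0]] pos [ 0.35  -0.002  1.16 ] [[0.02, -1.0, 0.03], [-0.99, -0.03, -0.13], [0.13, -0.03, -0.99]]
```

View pics/side0.png

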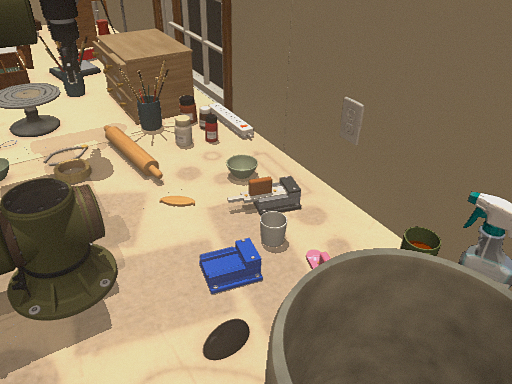

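View pics/top0.png

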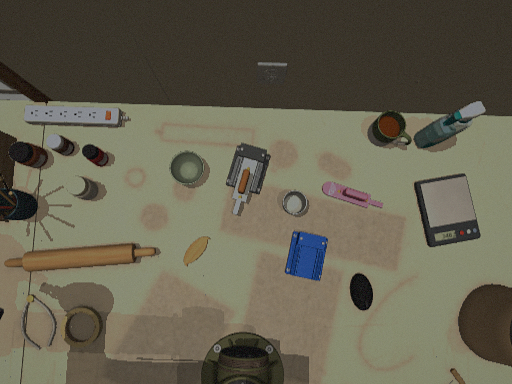

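The grey holder is at about (248,170) in the top view and (275,195) in the side view, with the wooden grip bar at (244,181) and (260,186). The bowl is on its left and the cup on its right. I'll enlarge both views to measure.

```bash
cat > h.py <<'E'
import cv2,numpy as np
from rig import robot,eyes
def cam(n):
    c=eyes.read_camera(n); c["R"]=cv2.Rodrigues(np.array(c["rvec"]))[0]; c["t"]=np.array(c["tvec"]).ravel(); c["C"]=-c["R"].T@c["t"]; return c
def plane(c,uv,z):
    uv=np.atleast_2d(np.array(uv,float)); K=np.array(c["mtx"])
    d=(c["R"].T@np.linalg.inv(K)@np.c_[uv,np.ones(len(uv))].T).T
    return c["C"]+d*((z-c["C"][2])/d[:,2])[:,None]
def proj(c,P):
    return cv2.projectPoints(np.atleast_2d(np.array(P,float)),np.array(c["rvec"],float),np.array(c["tvec"],float),np.array(c["mtx"],float),None)[0][:,0]
def crop(c,x0,y0,w,h,k,f,grid=10):
    im=cv2.resize(c["img"][y0:y0+h,x0:x0+w,::-1],None,fx=k,fy=k,interpolation=cv2.INTER_CUBIC)
    for x in range((x0//grid+1)*grid,x0+w,grid):
        cv2.line(im,(int((x-x0)*k),0),(int((x-x0)*k),6),(0,255,255),1); cv2.putText(im,str(x),(int((x-x0)*k)-10,16),0,.35,(0,255,255),1)
    for y in range((y0//grid+1)*grid,y0+h,grid):
        cv2.line(im,(0,int((y-y0)*k)),(6,int((y-y0)*k)),(0,255,255),1); cv2.putText(im,str(y),(8,int((y-y0)*k)+4),0,.35,(0,255,255),1)
    cv2.imwrite(f,im)
E
python3 - <<'E'
from h import *
c=cam("top"); crop(c,210,135,80,85,7,"pics/t1.png")
c=cam("side"); crop(c,220,165,95,60,8,"pics/s1.png")
E
```

```text
(no output)
```

View pics/t1.png

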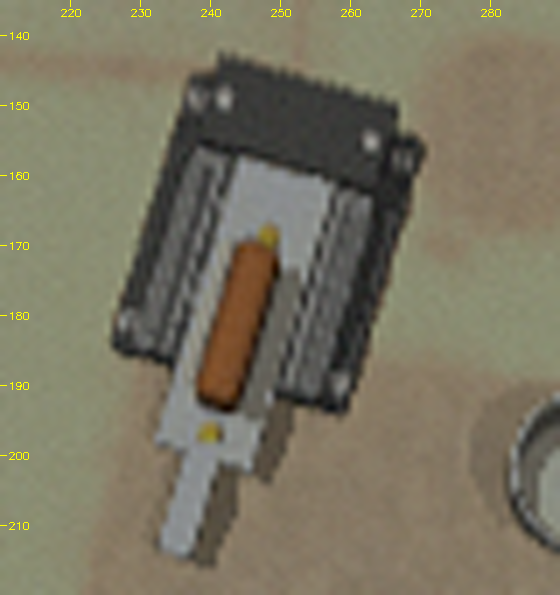

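View pics/s1.png

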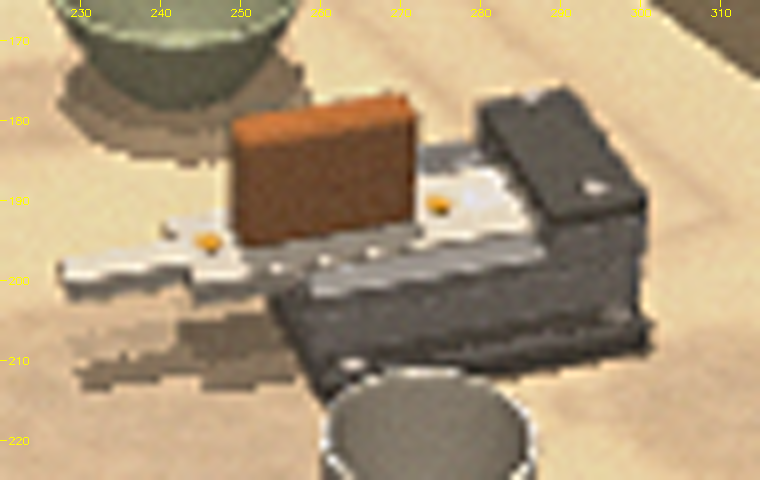

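Run:
```python
from h import *
c=cam("top"); s=cam("side")
f=lambda p,x0,y0,k:(np.array(p)+.5)/k-.5+np.array([x0,y0])
T=lambda p:f(p,210,135,7); S=lambda p:f(p,220,165,8)
def show(n,c,p,z):
    P=plane(c,p,z); print(n,"z",z,np.round(P[:,:2]*1000,1).tolist()); return P
show("tongue end",c,T([[160,550],[187,557]]),.04)
show("shoulders",c,T([[157,442],[250,470]]),.04)
show("tongue end side",s,S([[60,262],[68,284]]),.04)
show("bridge top F L,R ; B L,R",c,T([[200,142],[388,192],[220,55],[397,105]]),.056)
show("bridge side: FL, FR, BR,BL",s,S([[480,103],[555,218],[645,195],[570,90]]),.056)
show("base FL FR BR BL",c,T([[113,345],[347,412],[425,148],[187,75]]),.005)
# bar
for n,cc in(("top",c),("side",s)):
    hsv=cv2.cvtColor(cc["img"],cv2.COLOR_RGB2HSV)
    m=cv2.inRange(hsv,(5,140,60),(16,255,255)); 
    lab=cv2.connectedComponentsWithStats(m)
    for i in range(1,lab[0]):
        if lab[2][i][4]>40: print(n,lab[2][i],lab[3][i])
hsv=cv2.cvtColor(c["img"],cv2.COLOR_RGB2HSV); m=cv2.inRange(hsv,(5,140,60),(16,255,255)); w=np.zeros_like(m); w[160:200,230:260]=255; m&=w
k=[x for x in cv2.findContours(m,0,2)[0] if cv2.contourArea(x)>30][0]
r=cv2.minAreaRect(k); b=cv2.boxPoints(r); print(r)
P=show("bar box",c,b,.086); ctr=show("bar ctr",c,[r[0]],.086)
ys,xs=np.nonzero(m); P=plane(c,np.c_[xs,ys],.086)[:,:2]; mu=P.mean(0); w,v=np.linalg.eigh(np.cov((P-mu).T)); print("bar pca",mu*1000,np.degrees(np.arctan2(v[1,1],v[0,1])),np.sqrt(w*12)*1000)
# side bar top corners
show("bar top side: nearL nearR farR farL",s,S([[235,140],[412,112],[408,95],[235,118]]),.086)
show("bar bottom side",s,S([[238,245],[415,220]]),.04)
```

```text
tongue end z 0.04 [[432.4, 37.8], [429.9, 27.1]]
shoulders z 0.04 [[474.9, 40.3], [464.8, 3.4]]
tongue end side z 0.04 [[432.2, 40.4], [428.3, 28.0]]
bridge top F L,R ; B L,R z 0.056 [[592.3, 26.7], [574.5, -47.8], [627.5, 19.8], [609.6, -50.6]]
bridge side: FL, FR, BR,BL z 0.056 [[594.4, 28.8], [575.2, -42.3], [609.3, -46.9], [626.7, 19.4]]
base FL FR BR BL z 0.005 [[518.0, 60.8], [493.2, -35.2], [603.8, -64.8], [631.5, 34.2]]
top [379 116  20  21 319] [388.84326019 126.27899687]
top [238 170  12  23 137] [243.24817518 180.94890511]
side [ 74   0  24  48 681] [85.58590308 22.91042584]
side [153   0  10  32 176] [157.51704545  14.46590909]
side [172   0  10  26 157] [176.47133758  11.44585987]
side [222   0  10 105 632] [227.11392405  45.53639241]
side [ 97  19  12  16 129] [102.64341085  26.41085271]
side [175  29   8  15  72] [178.44444444  35.80555556]
side [  0  45  33  44 757] [14.62087186 66.21664465]
side [179 103  18  20 154] [188.82467532 110.24675325]
side [205 125  12   7  43] [210.65116279 128.18604651]
side [105 126  53  43 711] [128.30379747 145.98312236]
side [148 165  14  12  72] [154.55555556 170.41666667]
side [249 177  23  19 285] [260.23859649 185.27719298]
side [160 199  18   6  47] [168.14893617 201.21276596]
side [409 240  23   9 105] [419.91428571 244.39047619]
((243.3675537109375, 180.80540466308594), (6.0287604331970215, 22.791656494140625), 17.10272979736328)
bar box z 0.086 [[488.5, 25.6], [547.6, 9.5], [543.3, -6.0], [484.2, 10.2]]
bar ctr z 0.086 [[515.8, 9.9]]
bar pca [515.42312508  10.16502328] 164.99696283350107 [15.90140756 61.60478669]
bar top side: nearL nearR farR farL z 0.086 [[484.2, 14.2], [543.6, -1.7], [548.4, 7.7], [491.2, 25.4]]
bar bottom side z 0.04 [[488.3, 18.1], [547.9, -0.3]]
```

```bash
cat >> h.py <<'E'
from scipy.spatial.transform import Rotation as Ro
def Rd(yaw):
    a=np.radians(yaw); return np.array([[np.cos(a),np.sin(a),0],[np.sin(a),-np.cos(a),0],[0,0,-1]])
def go(p,yaw):
    s=robot.read_state(); R=np.array(s["eef_rot"]); d=R.T@(np.array(p)/1000-s["ee_pos"])*1000
    rv=Ro.from_matrix(R.T@Rd(yaw)).as_rotvec(degrees=True)
    print("rot",np.round(rv,2),"shift",np.round(d,1))
O=np.array([561,-1.]); Y=-14.7
u=np.array([np.cos(np.radians(Y)),np.sin(np.radians(Y))]); n=np.array([-u[1],u[0]])
E
python3 - <<'E'
from h import *
go([516.5,10.3,190],Y)
E
```

```text
rot [ 0.04 -0.   -5.57] shift [481.  411.3  27.7]
```

```bash
python3 -m handwheel '[[0,0,-1,48,41,0,1],[0,0,-2,96,82,0,1],[0,0,-3,144,123,0,1],[0,0,-4,192,164,0,1],[0,0,-5,240,205,0,1]]' 40; python3 -c "
from h import *
go([516.5,10.3,190],Y)"
```

```text
time: 0.92
ee_pos: [0.361, 0.2883, 0.218]
eef_rot: [[0.965, -0.262, 0.0], [-0.262, -0.965, 0.001], [0.0, -0.001, -1.0]]
force: [2.1, -0.2, 0.9]
opening: 1.001
rot [-0.04 -0.01 -0.5 ] shift [223.  227.5  27.9]
```

```bash
python3 -m handwheel '[[0,0,0,45,45,5,1],[0,0,0,90,90,10,1],[0,0,0,135,135,16,1],[0,0,-0.5,180,182,22,1],[0,0,-0.5,223,227.5,28,1]]'; python3 -m handwheel '[[0,0,0,0,0,0,1],[0,0,0,0,0,0,1]]';python3 - <<'E'
from h import *
go([516.5,10.3,68],Y)
s=robot.read_state(); print(np.round(s["q"],2))
c=cam("top"); crop(c,200,130,110,95,7,"pics/t2.png")
c=cam("side"); crop(c,200,110,130,100,6,"pics/s2.png")
E
```

```text
time: 1.55
ee_pos: [0.5129, 0.0164, 0.1906]
eef_rot: [[0.967, -0.255, 0.001], [-0.255, -0.967, 0.0], [0.001, -0.001, -1.0]]
force: [0.4, 2.3, 0.9]
opening: 1.0
time: 1.8
ee_pos: [0.5121, 0.0182, 0.1904]
eef_rot: [[0.967, -0.256, -0.0], [-0.256, -0.967, -0.0], [-0.0, 0.0, -1.0]]
force: [1.4, 0.2, -0.2]
opening: 1.001
rot [ 0.01  0.02 -0.13] shift [  6.3   6.5 122.4]
[ 0.43 -0.2  -0.19 -0.   -1.58  0.88]
```

View pics/s2.png

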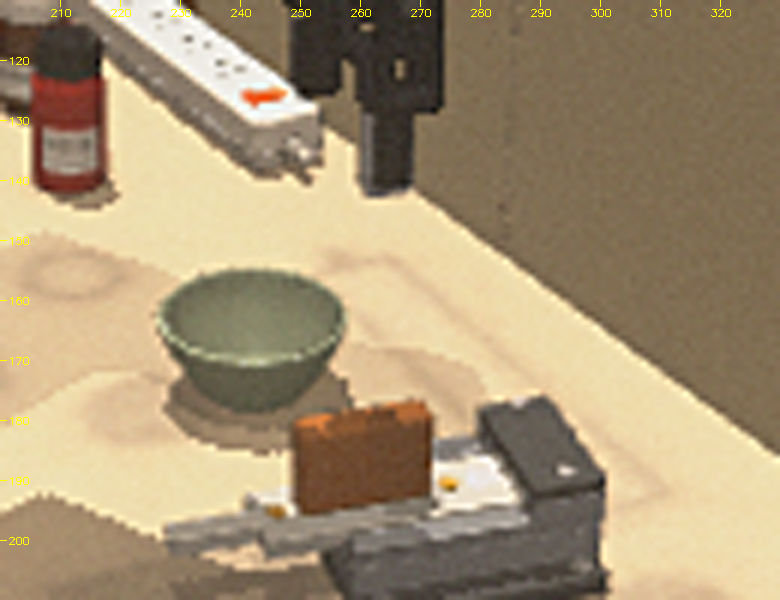

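```bash
python3 -m handwheel '[[0,0,0,6,6.5,30,1],[0,0,0,6,6.5,60,0.6],[0,0,0,6,6.5,90,0.6],[0,0,0,6,6.5,110,0.6],[0,0,0,6,6.5,122,0.6]]'; python3 -m handwheel '[[0,0,0,0,0,0,0.6],[0,0,0,0,0,0,0.6]]';python3 - <<'E'
from h import *
go([516.5,10.3,68],Y)
c=cam("side"); crop(c,200,110,130,100,6,"pics/s3.png")
E
```

```text
time: 2.52
ee_pos: [0.5159, 0.0118, 0.0679]
eef_rot: [[0.968, -0.253, -0.0], [-0.253, -0.968, -0.0], [-0.0, 0.0, -1.0]]
force: [0.3, 0.1, -0.0]
opening: 0.801
time: 2.78
ee_pos: [0.5169, 0.011, 0.0697]
eef_rot: [[0.967, -0.254, 0.002], [-0.254, -0.967, 0.0], [0.002, -0.001, -1.0]]
force: [0.7, 0.4, 0.1]
opening: 0.8
rot [-0.03 -0.09 -0.03] shift [-0.2  0.8  1.7]
```

View pics/s3.png

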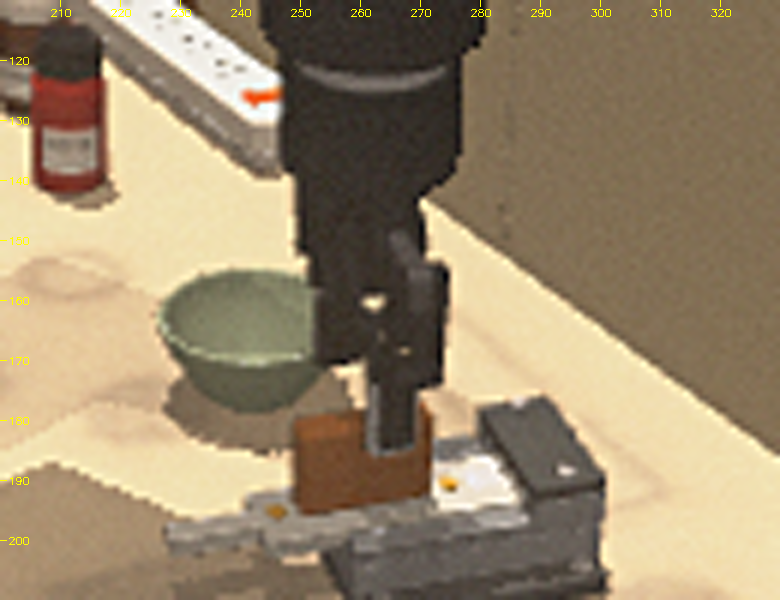

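The near pad shows at (265,180), straddling the bar with 0.8 opening. Closing now.

```bash
python3 -m handwheel '[[0,0,0,0,0.8,1.5,0],[0,0,0,0,0.8,1.5,-0.6],[0,0,0,0,0.8,1.5,-1],[0,0,0,0,0.8,1.5,-1],[0,0,0,0,0.8,1.5,-1]]' 60; python3 -m handwheel '[[0,0,0,0,0,0,-1],[0,0,0,0,0,0,-1],[0,0,0,0,0,0,-1],[0,0,0,0,0,0,-1]]'
python3 - <<'E'
from h import *
s=robot.read_state(); print(np.round(s["force"],1),s["opening"])
E
```

```text
time: 3.45
ee_pos: [0.5163, 0.0099, 0.0674]
eef_rot: [[0.967, -0.255, 0.001], [-0.255, -0.967, 0.0], [0.001, -0.0, -1.0]]
force: [-0.3, 1.4, 2.1]
opening: 0.182
time: 3.95
ee_pos: [0.5163, 0.0098, 0.0674]
eef_rot: [[0.967, -0.255, 0.001], [-0.255, -0.967, 0.0], [0.001, -0.0, -1.0]]
force: [0.2, 2.1, 4.9]
opening: 0.184
[0.2 2.1 4.9] 0.18405191037651875
```

```bash
python3 -m handwheel '[[0,0,0,-5,0,-1.5,-1],[0,0,0,-15,0,-1.5,-1],[0,0,0,-28,0,-1.5,-1],[0,0,0,-42,0,-1.5,-1],[0,0,0,-55,0,-1.5,-1]]'
python3 - <<'E'
from h import *
c=cam("side"); crop(c,200,110,130,120,5,"pics/s4.png")
c=cam("top"); crop(c,190,130,110,110,5,"pics/t4.png")
s=robot.read_state(); print(np.round(s["force"],1),np.round(s["ee_pos"],4),s["opening"])
E
```

```text
time: 4.58
ee_pos: [0.4613, 0.0239, 0.0678]
eef_rot: [[0.967, -0.255, -0.001], [-0.255, -0.967, -0.0], [-0.001, 0.0, -1.0]]
force: [0.4, -0.3, -1.4]
opening: 0.185
[ 0.7  0.  -3. ] [0.4613 0.0241 0.068 ] 0.18138939822267724
```

View pics/s4.png

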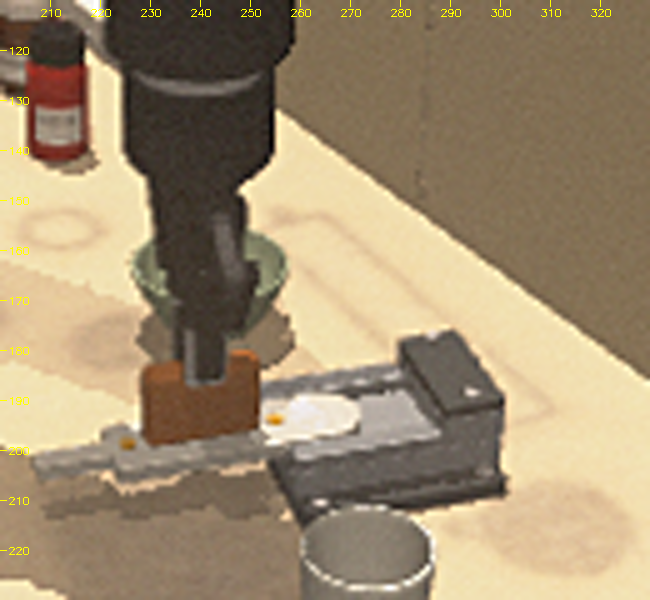

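View pics/t4.png

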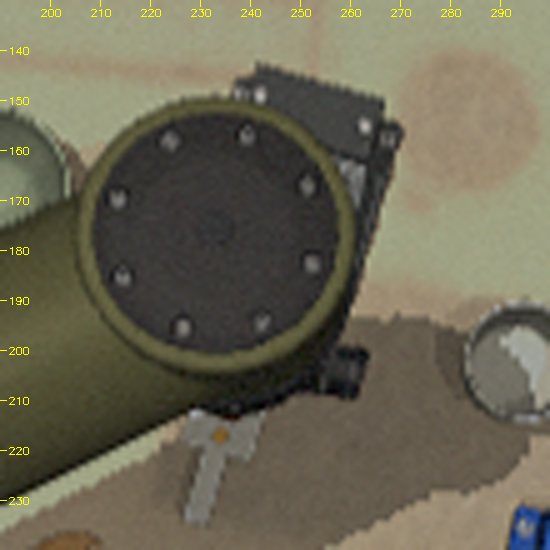

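Template slid out: its round end now at (270,205) in the side view, clear of the bridge at (285,200). Lifting and turning.

```bash
python3 -m handwheel '[[0,0,0,-10,0,-30,-1],[0,0,0,-15,0,-65,-1],[0,0,0,-15,0,-95,-1],[0,0,5,-15,0,-105,-1],[0,0,12,-15,0,-105,-1]]';  python3 -m handwheel '[[0,0,10,0,0,0,-1],[0,0,20,0,0,0,-1],[0,0,30,0,0,0,-1],[0,0,40,0,0,0,-1],[0,0,50,0,0,0,-1]]';  python3 -m handwheel '[[0,0,10,0,0,0,-1],[0,0,20,0,0,0,-1],[0,0,30,0,0,0,-1],[0,0,40,0,0,0,-1],[0,0,50,0,0,0,-1]]';  python3 -m handwheel '[[0,0,10,0,0,0,-1],[0,0,20,0,0,0,-1],[0,0,30,0,0,0,-1],[0,0,40,0,0,0,-1],[0,0,50,0,0,0,-1]]'
python3 - <<'E'
from h import *
go([430,35,170],Y-180)
s=robot.read_state(); print(np.round(s["q"],2),np.round(s["force"],1))
E
```

```text
time: 5.3
ee_pos: [0.4486, 0.0278, 0.1743]
eef_rot: [[0.891, -0.454, 0.001], [-0.454, -0.891, 0.001], [0.001, -0.001, -1.0]]
force: [-0.6, -0.5, -3.9]
opening: 0.188
time: 5.92
ee_pos: [0.4481, 0.0276, 0.173]
eef_rot: [[0.223, -0.975, -0.001], [-0.975, -0.223, -0.0], [-0.0, 0.001, -1.0]]
force: [-0.4, -0.3, -3.2]
opening: 0.183
time: 6.55
ee_pos: [0.4481, 0.0276, 0.173]
eef_rot: [[-0.603, -0.798, -0.001], [-0.798, 0.603, -0.0], [0.001, 0.001, -1.0]]
force: [0.1, 0.0, -1.8]
opening: 0.182
time: 7.18
ee_pos: [0.4481, 0.0276, 0.173]
eef_rot: [[-0.999, -0.051, -0.001], [-0.051, 0.999, -0.0], [0.001, -0.0, -1.0]]
force: [0.1, -0.6, -3.2]
opening: 0.185
rot [-1.000e-02 -4.000e-02  1.761e+01] shift [17.7  8.3  3. ]
[ 0.51 -0.38 -0.36 -0.   -1.59 -2.03] [ 0.1 -0.6 -3.2]
```

```bash
python3 -c "
from h import *
p=O-90*u; print(p); go([*p,130],Y-180)"
```

```text
[473.94590225  21.83821501]
rot [-1.000e-02 -4.000e-02  1.761e+01] shift [-25.5  -7.   43. ]
```

```bash
python3 -m handwheel '[[0,0,9,0,0,0,-1],[0,0,17.6,-10,-3,0,-1],[0,0,17.6,-25.5,-7,15,-1],[0,0,17.6,-25.5,-7,43,-1],[0,0,17.6,-25.5,-7,43,-1]]';python3 -m handwheel '[[0,0,0,0,0,0,-1],[0,0,0,0,0,0,-1]]'
python3 - <<'E'
from h import *
c=cam("side"); crop(c,190,110,130,120,5,"pics/s5.png")
c=cam("top"); crop(c,190,130,110,110,5,"pics/t5.png")
s=robot.read_state(); print(np.round(s["force"],1),np.round(s["ee_pos"],4),s["opening"],np.round(s["eef_rot"],3).tolist())
E
```

```text
time: 7.8
ee_pos: [0.4727, 0.0216, 0.1278]
eef_rot: [[-0.969, 0.248, -0.005], [0.248, 0.969, -0.002], [0.005, -0.003, -1.0]]
force: [-0.6, 0.7, -3.6]
opening: 0.185
time: 8.05
ee_pos: [0.4748, 0.0222, 0.132]
eef_rot: [[-0.969, 0.248, 0.002], [0.248, 0.969, 0.0], [-0.002, 0.001, -1.0]]
force: [0.1, 0.1, -3.1]
opening: 0.183
[-0.4 -0.4 -2.7] [0.4747 0.0222 0.1316] 0.18336488453790492 [[-0.969, 0.248, 0.002], [0.248, 0.969, 0.0], [-0.001, 0.001, -1.0]]
```

View pics/s5.png

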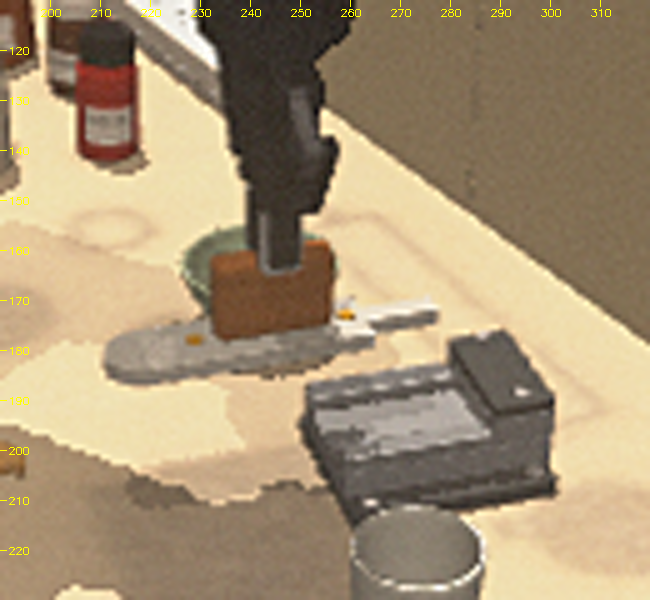

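View pics/t5.png

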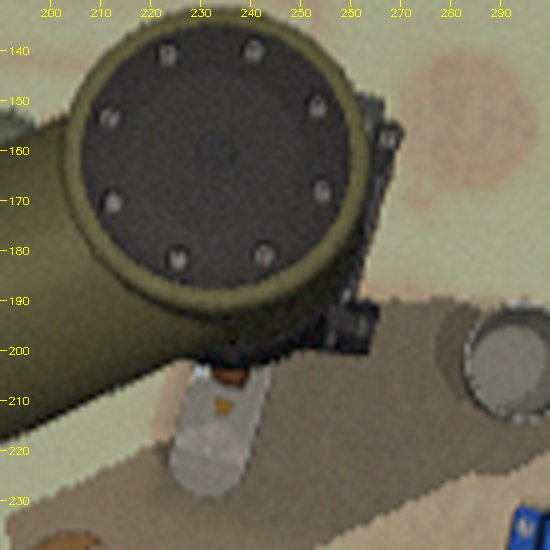

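Run:
```python
from h import *
c=cam("top"); s=cam("side")
zt=.1042
f=lambda p,x0,y0,k:(np.array(p)+.5)/k-.5+np.array([x0,y0])
T=lambda p:f(p,190,130,5); S=lambda p:f(p,190,110,5)
R=lambda P:np.round(P[:,:2]*1000,1).tolist()
print("tongue end far,near side",R(plane(s,S([[430,295],[438,309]]),zt)))
print("round end tip top",R(plane(c,T([[207,496]]),zt)), "side-most",R(plane(s,S([[106,352]]),zt)))
print("yellow dots", R(plane(s,S([[345,314],[194,340]]),zt)),"top",R(plane(c,T([[223,405]]),zt)))
print("edges top L,R", R(plane(c,T([[170,440],[246,460]]),zt)))
tcp=np.array(robot.read_state()["ee_pos"]); 
print("expected tips", tcp[:2]*1000+90*u, tcp[:2]*1000-90*u)
Q=[[*(tcp[:2]+k*u+j*n),zt] for k,j in((.09,.007),(.09,-.007),(.05,-.02),(-.09,0))]
print("proj side (crop px)",np.round((proj(s,Q)-[190,110]+.5)*5-.5,0).tolist())
print("proj top (crop px)",np.round((proj(c,Q)-[190,130]+.5)*5-.5,0).tolist())
```

```text
tongue end far,near side [[565.3, 9.8], [560.8, -4.0]]
round end tip top [[387.2, 37.8]] side-most [[391.0, 48.9]]
yellow dots [[515.8, 17.1], [435.1, 35.7]] top [[434.3, 31.1]]
edges top L,R [[415.5, 57.8], [406.2, 18.4]]
expected tips [561.56641077  -0.68075682] [387.45821527  44.9956732 ]
proj side (crop px) [[431.0, 299.0], [440.0, 313.0], [376.0, 337.0], [103.0, 358.0]]
proj top (crop px) [[278.0, 162.0], [304.0, 169.0], [306.0, 248.0], [193.0, 495.0]]
```

Run:
```python
from h import *
c=cam("top"); s=cam("side")
f=lambda p,x0,y0,k:(np.array(p)+.5)/k-.5+np.array([x0,y0])
a=plane(s,f([[208,242],[437,204]],220,165,8),.04)[:,:2]*1000; b=plane(c,f([[209,432],[268,235]],210,135,7),.04)[:,:2]*1000
d=plane(s,f([[194,340],[345,314]],190,110,5),.1042)[:,:2]*1000
for p in(a,b,d): v=p[1]-p[0]; print(np.round(p,1).tolist(),np.degrees(np.arctan2(v[1],v[0])),np.hypot(*v), p.mean(0))
# holder channel edges: side view lines
g=plane(s,f([[305,382],[450,367]],190,110,5),.044)[:,:2]*1000;v=g[1]-g[0];print(g,np.degrees(np.arctan2(v[1],v[0])))
```

```text
[[480.6, 24.8], [559.8, 3.8]] -14.907413317468292 81.9834917306585 [520.19286864  14.30334326]
[[479.4, 20.0], [558.9, -1.1]] -14.844011643085613 82.23577300870961 [519.14745093   9.45563016]
[[435.1, 35.7], [515.8, 17.1]] -13.043030549868037 82.8173475055421 [475.41476749  26.39690997]
[[511.56578983  49.0320044 ]
 [589.20457778  20.09512135]] -20.44101210521655
```

```bash
python3 -c "
from h import *
p=O-90*u-.4*n; print(p); go([*p,90],-15.2-180)"
```

```text
[473.84439907  21.45130791]
rot [0.01 0.02 0.83] shift [ 0.4 -0.8 40.8]
```

```bash
python3 -m handwheel '[[0,0,0.8,0.4,-0.8,10,-1],[0,0,0.8,0.4,-0.8,22,-1],[0,0,0.8,0.4,-0.8,33,-1],[0,0,0.8,0.4,-0.8,41,-1],[0,0,0.8,0.4,-0.8,41,-1]]'
python3 - <<'E'
from h import *
c=cam("side"); crop(c,190,110,130,120,5,"pics/s6.png")
go([*(O-90*u-.4*n),69.5],-15.2-180)
E
```

```text
time: 8.98
ee_pos: [0.4733, 0.0212, 0.0886]
eef_rot: [[-0.965, 0.262, -0.001], [0.262, 0.965, -0.001], [0.001, -0.001, -1.0]]
force: [0.5, -0.2, -2.7]
opening: 0.184
rot [-0.03 -0.01  0.03] shift [-0.1  0.3 19.8]
```

View pics/s6.png

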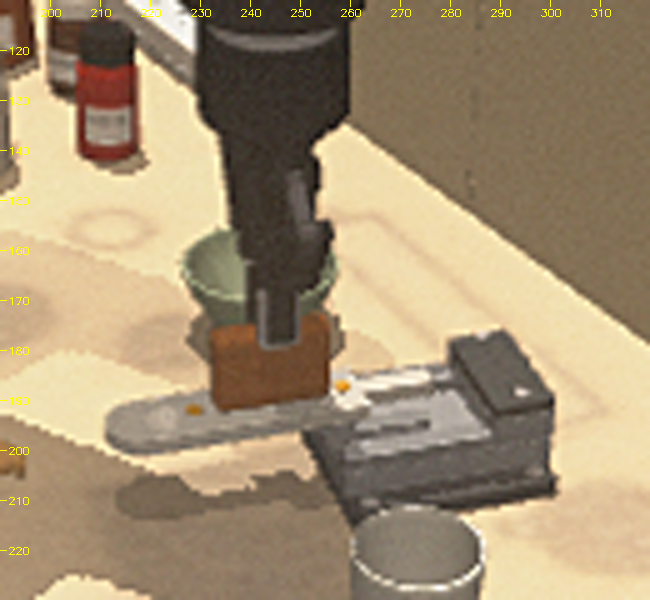

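The template hovers above the channel, with its tongue over the floor at about (270,187) and the bridge beyond at (285,185). Lowering.

```bash
python3 -m handwheel '[[0,0,0,0,0,6,-1],[0,0,0,0,0,12,-1],[0,0,0,0,0,16,-1],[0,0,0,0,0,19.5,-1],[0,0,0,0,0,19.5,-1]]'
python3 - <<'E'
from h import *
c=cam("side"); crop(c,190,110,130,120,5,"pics/s7.png")
s=robot.read_state(); print(np.round(s["force"],1),np.round(s["wrist_torque"],2))
go([*(O-90*u-.4*n),68],-15.2-180)
E
```

```text
time: 9.65
ee_pos: [0.4736, 0.0214, 0.0697]
eef_rot: [[-0.965, 0.262, -0.0], [0.262, 0.965, -0.0], [0.0, -0.0, -1.0]]
force: [0.2, -0.4, -3.2]
opening: 0.182
[-0.7  0.4 -2.4] [ 0.03  0.   -0.03]
rot [-0.01 -0.    0.03] shift [-0.1  0.2  2. ]
```

View pics/s7.png

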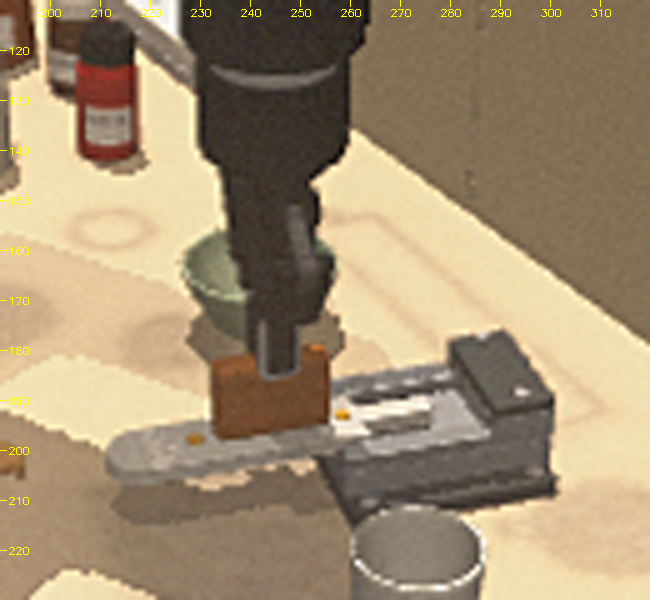

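In the channel with no contact force; the tongue lies centred between the walls and its tip is at (276,191). Sliding in.

```bash
python3 -m handwheel '[[0,0,0,-6,0,1.5,-1],[0,0,0,-14,0,1.5,-1],[0,0,0,-22,0,1.5,-1],[0,0,0,-30,0,1.5,-1],[0,0,0,-36,0,1.5,-1]]'
python3 - <<'E'
from h import *
c=cam("side"); crop(c,190,110,130,120,5,"pics/s8.png")
s=robot.read_state(); print(np.round(s["force"],1),np.round(s["wrist_torque"],2))
go([*(O-40*u-.4*n),67.5],-14.8-180)
E
```

```text
time: 10.32
ee_pos: [0.509, 0.0119, 0.0684]
eef_rot: [[-0.965, 0.262, -0.0], [0.262, 0.965, 0.0], [0.0, -0.0, -1.0]]
force: [-0.9, 1.5, -2.3]
opening: 0.187
[ 0.5  0.8 -3. ] [ 0.36 -0.26  0.01]
rot [-0.01  0.   -0.39] shift [-13.2   0.5   0.8]
```

View pics/s8.png

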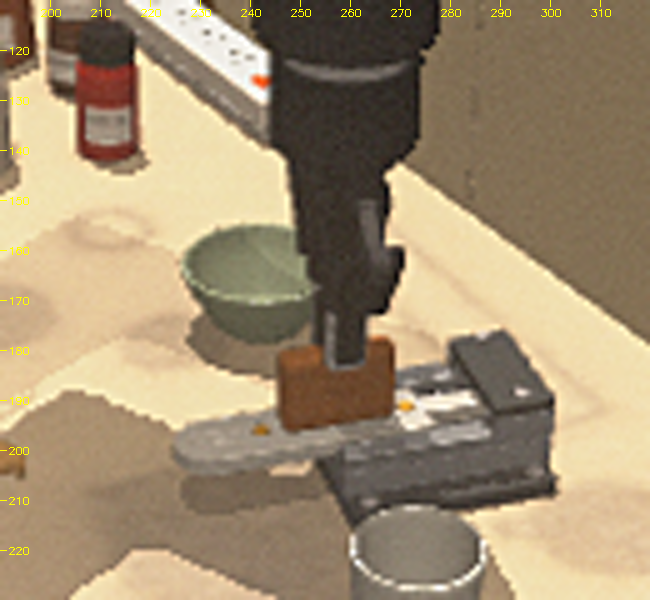

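```bash
python3 -m handwheel '[[0,0,0,-3,0.2,0.5,-1],[0,0,-0.2,-6,0.3,0.8,-1],[0,0,-0.3,-8,0.4,0.8,-1],[0,0,-0.4,-10,0.5,0.8,-1],[0,0,-0.4,-10,0.5,0.8,-1]]'; python3 -m handwheel '[[0,0,0,-1,0,0,-1],[0,0,0,-2,0,0,-1]]';python3 -m handwheel '[[0,0,0,-1,0,0,-1],[0,0,0,-2,0,0,-1]]'; python3 -c "
from h import *
go([*(O-40*u-.4*n),67.5],-14.8-180)
s=robot.read_state(); print(np.round(s['force'],1),np.round(s['wrist_torque'],2))"
```

```text
time: 11.0
ee_pos: [0.5183, 0.0097, 0.0677]
eef_rot: [[-0.967, 0.255, 0.0], [0.255, 0.967, -0.0], [-0.0, -0.0, -1.0]]
force: [0.1, 0.3, -3.8]
opening: 0.181
time: 11.25
ee_pos: [0.5202, 0.0093, 0.0677]
eef_rot: [[-0.967, 0.255, 0.0], [0.255, 0.967, -0.0], [-0.0, -0.0, -1.0]]
force: [0.1, 0.0, -3.5]
opening: 0.182
time: 11.5
ee_pos: [0.5222, 0.0088, 0.0677]
eef_rot: [[-0.967, 0.255, 0.0], [0.255, 0.967, -0.0], [-0.0, -0.0, -1.0]]
force: [0.7, 0.0, -2.2]
opening: 0.184
rot [-0.01  0.    0.03] shift [-0.   0.   0.2]
[ 0.7  0.  -2.2] [-0.01 -0.03  0.02]
```

```bash
python3 -m handwheel '[[0,0,0,-0.7,0,0,-1],[0,0,0,-1.4,0,0,-1]]';python3 -m handwheel '[[0,0,0,-0.7,0,0,-1],[0,0,0,-1.4,0,0,-1]]' | grep -v rot
```

```text
time: 11.75
ee_pos: [0.5228, 0.0084, 0.0676]
eef_rot: [[-0.967, 0.255, -0.002], [0.255, 0.967, -0.0], [0.002, -0.0, -1.0]]
force: [-5.7, 1.5, 0.6]
opening: 0.18
time: 12.0
ee_pos: [0.5229, 0.0083, 0.0675]
force: [-12.1, 3.9, 5.0]
opening: 0.182
```

Contact came at TCP x = 0.5228 (predicted 0.5223), with 12 N along the channel. Seating it on the floor, then releasing.

```bash
python3 -m handwheel '[[0,0,0,0,0,0.5,-1],[0,0,0,0,0,1,-1]]';python3 -m handwheel '[[0,0,0,0,0,0,-0.7],[0,0,0,0,0,0,-0.5],[0,0,0,0,0,0,-0.5],[0,0,0,0,0,0,-0.5]]' | grep -v rot
python3 - <<'E'
from h import *
c=cam("side"); crop(c,190,110,130,120,5,"pics/s9.png")
E
```

```text
time: 12.25
ee_pos: [0.5229, 0.0082, 0.0674]
eef_rot: [[-0.967, 0.255, -0.004], [0.255, 0.967, -0.0], [0.004, -0.001, -1.0]]
force: [-15.9, 2.8, 9.5]
opening: 0.182
time: 12.75
ee_pos: [0.5252, 0.008, 0.067]
force: [-0.3, -0.3, 0.0]
opening: 0.255
```

View pics/s9.png

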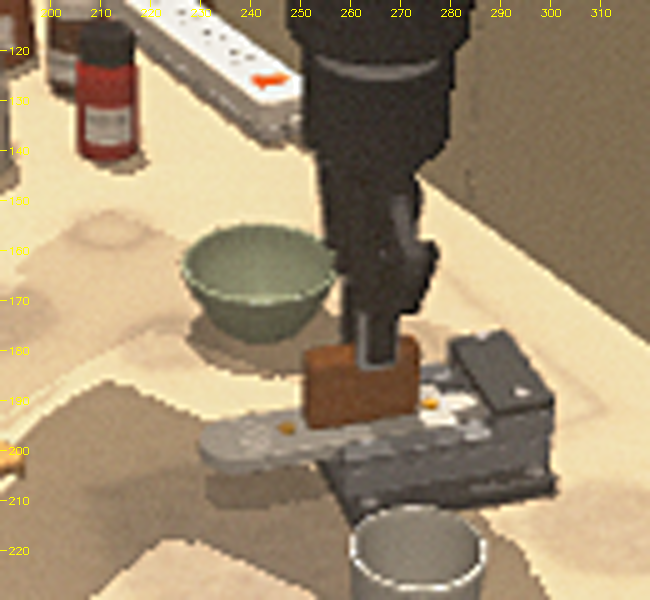

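```bash
python3 -m handwheel '[[0,0,0,0,0,0,0],[0,0,0,0,0,0,0.4],[0,0,0,0,0,0,0.4],[0,0,0,0,0,-8,0.4],[0,0,0,0,0,-30,0.4]]' | grep -v rot; python3 -m handwheel '[[0,0,0,0,0,-40,0.4],[0,0,0,0,0,-90,0.4],[0,0,0,20,0,-130,0.4],[0,0,0,70,0,-140,0.4],[0,0,0,120,0,-140,0.4]]' | grep -v rot;  python3 -c "
from h import *
go([280,300,210],-195)"
```

```text
time: 13.42
ee_pos: [0.5242, 0.0079, 0.0964]
force: [0.6, -0.6, -0.5]
opening: 0.7
time: 14.05
ee_pos: [0.408, 0.0386, 0.2384]
force: [-1.0, 1.0, 0.9]
opening: 0.701
rot [0.07 0.11 0.15] shift [190.8 219.8  28.3]
```

```bash
python3 -m handwheel '[[0,0,0,35,45,0,0.4],[0,0,0,70,90,0,0.4],[0,0,0,105,135,0,0.4],[0,0,0,140,180,0,0.4],[0,0,0,170,220,0,0.4]]' | grep -v rot
python3 - <<'E'
from h import *
c=cam("top"); crop(c,150,120,170,115,4.5,"pics/t10.png")
c=cam("side"); crop(c,190,140,130,90,6,"pics/s10.png")
E
```

```text
time: 14.68
ee_pos: [0.3203, 0.2884, 0.2377]
force: [0.4, -0.4, 0.0]
opening: 0.696
```

View pics/t10.png

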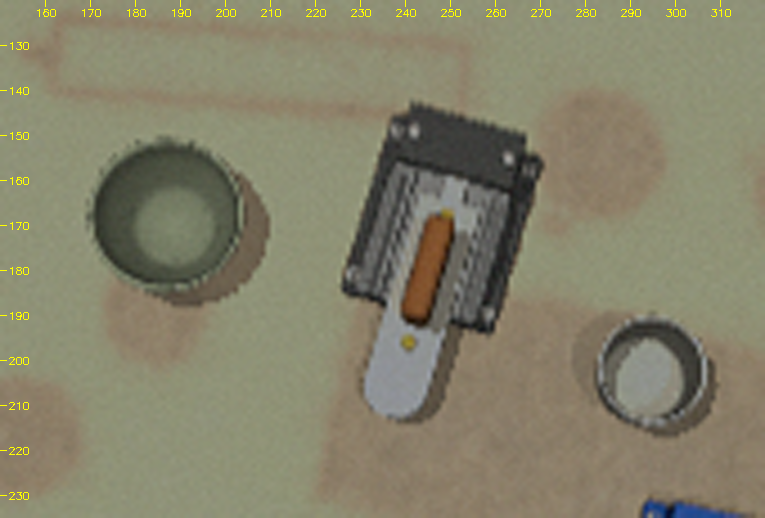

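View pics/s10.png

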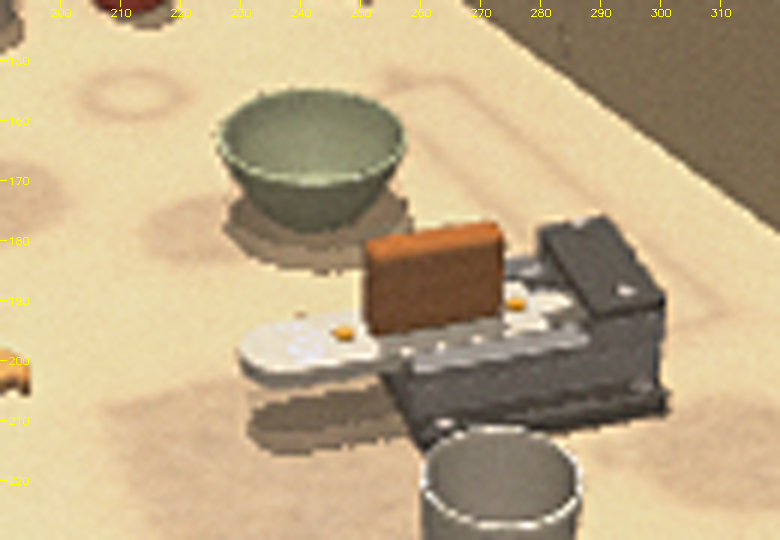

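Run:
```python
from h import *
c=cam("top")
hsv=cv2.cvtColor(c["img"],cv2.COLOR_RGB2HSV); m=cv2.inRange(hsv,(5,140,60),(16,255,255)); w=np.zeros_like(m); w[160:200,232:262]=255; m&=w
k=max(cv2.findContours(m,0,2)[0],key=cv2.contourArea); r=cv2.minAreaRect(k); p=plane(c,[r[0]],.086)[0,:2]*1000
b=plane(c,cv2.boxPoints(r),.086)[:,:2]*1000
print("bar",p,"holder xy",(p-O)@u,(p-O)@n,b.round(1).tolist())
f=lambda p:(np.array(p)+.5)/4.5-.5+np.array([150,120])
t=plane(c,f([[397,421],[363,390],[437,398]]),.04)[:,:2]*1000
print("round",t.round(1).tolist(),[((x-O)@u).round(1) for x in t],[((x-O)@n).round(1) for x in t])
```

```text
bar [519.87681945   6.82909751] holder xy -41.76382212815824 -2.8625002166900577 [[492.0, 22.2], [552.0, 6.4], [547.9, -8.7], [488.0, 7.3]]
round [[432.7, 23.0], [451.1, 44.3], [447.4, -1.0]] [np.float64(-130.2), np.float64(-117.8), np.float64(-109.9)] [np.float64(-9.4), np.float64(15.9), np.float64(-28.8)]
```

The round end is out of the mouth and the bowl and cup are unmoved. The bar centre reads 1.8 mm short of home, while the round tip reads home. I'll take a closer look before signing off.

Run:
```python
from h import *
c=cam("top"); crop(c,210,135,80,85,7,"pics/t11.png")
```

```text
(no output)
```

View pics/t11.png

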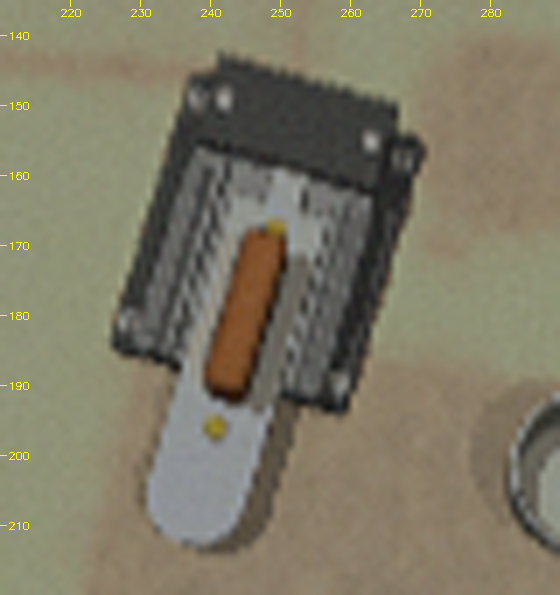

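```bash
python3 -c "
from h import *
go([*(O-98*u-2.3*n),110],Y-180); print((O-98*u-2.3*n))"
```

```text
rot [ 0.11 -1.    1.41] shift [-203.  -224.8  122.6]
[465.62411696  21.64356274]
```

```bash
python3 -m handwheel '[[0,0,0,-40,-45,0,-1],[0,0,0,-80,-90,0,-1],[0,0,0,-120,-135,20,-1],[0,0,0,-160,-180,40,-1],[0,0,0.4,-203,-225,60,-1]]' 20 | grep -v rot; python3 -m handwheel '[[0,0,0,0,0,0,-1],[0,0,0,0,0,0,-1]]' |grep -v rot;  python3 -c "
from h import *
go([*(O-98*u-2.3*n),65],Y-180)"
```

```text
time: 15.5
ee_pos: [0.4647, 0.0219, 0.1744]
force: [0.0, 1.1, 0.8]
opening: -0.002
time: 15.75
ee_pos: [0.4642, 0.0238, 0.1745]
force: [0.3, -0.0, 0.5]
opening: 0.001
rot [ 0.16 -0.96  0.85] shift [ -3.8  -2.1 109.4]
```

```bash
python3 -m handwheel '[[0,-1,0.8,-2,-2,40,-1],[0,-1,0.8,-2,-2,75,-1],[0,-1,0.8,-2,-2,100,-1],[0,-1,0.8,-2,-2,109,-1],[0,-1,0.8,-2,-2,109,-1]]' | grep -v rot;  python3 -c "
from h import *
go([*(O-86*u-2.3*n),65],Y-180)
c=cam('side'); crop(c,190,110,130,120,5,'pics/s12.png')"
```

```text
time: 16.38
ee_pos: [0.4641, 0.0238, 0.0656]
force: [-0.1, 0.0, -0.1]
opening: 0.004
rot [0.17 0.04 0.26] shift [-14.   -1.8   0.6]
```

View pics/s12.png

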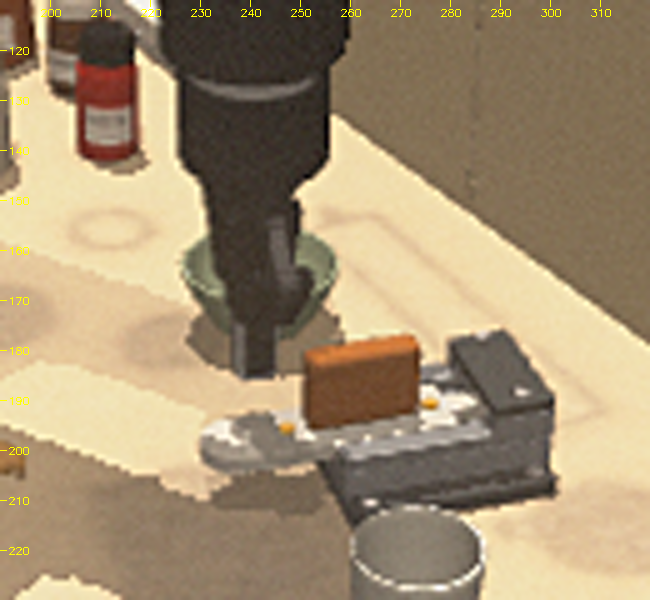

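Closed fingertips at (242,184), in line with the bar's outer end at (251,188). Nudging forward in small steps.

```bash
python3 -m handwheel '[[0,0,0.3,-4,-1.8,0,-1],[0,0,0.3,-8,-1.8,0,-1],[0,0,0.3,-11,-1.8,0,-1],[0,0,0.3,-11,-1.8,0,-1]]' | grep -v rot; for i in 1; do python3 -m handwheel '[[0,0,0,-0.7,0,0,-1],[0,0,0,-1.4,0,0,-1]]' | grep -v rot; python3 -m handwheel '[[0,0,0,-0.7,0,0,-1],[0,0,0,-1.4,0,0,-1]]' | grep -v rot;  done
```

```text
time: 16.92
ee_pos: [0.4743, 0.0184, 0.0647]
force: [-0.1, -0.7, -0.3]
opening: 0.001
time: 17.18
ee_pos: [0.4754, 0.0182, 0.0647]
force: [-0.5, 0.4, 0.2]
opening: -0.002
time: 17.42
ee_pos: [0.4768, 0.0179, 0.0647]
force: [-0.2, -0.1, 0.7]
opening: 0.0
```

```bash
python3 -m handwheel '[[0,0,0,-0.7,0,0,-1],[0,0,0,-1.4,0,0,-1]]' | grep -v rot; python3 -m handwheel '[[0,0,0,-0.7,0,0,-1],[0,0,0,-1.4,0,0,-1]]' | grep -v rot
```

```text
time: 17.68
ee_pos: [0.4782, 0.0175, 0.0647]
force: [0.3, -0.8, 0.1]
opening: -0.002
time: 17.92
ee_pos: [0.4795, 0.0171, 0.0647]
force: [0.3, -1.0, 0.0]
opening: -0.003
```

```bash
python3 -c "
from h import *
s=robot.read_state();print(np.round(s['force'],1),(np.array(s['ee_pos'])[:2]*1000-O)@u)
c=cam('side'); crop(c,220,150,90,70,8,'pics/s13.png')"
```

```text
[ 0.3 -1.   0. ] -83.39489401855036
```

View pics/s13.png

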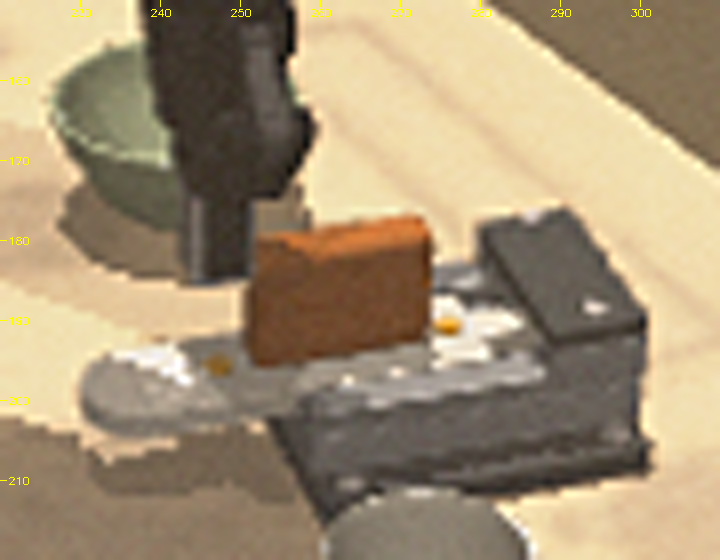

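```bash
for k in 1; do python3 -m handwheel '[[0,0,0,-0.5,0,0,-1],[0,0,0,-1,0,0,-1]]' | grep -v rot; python3 -m handwheel '[[0,0,0,-0.5,0,0,-1],[0,0,0,-1,0,0,-1]]' | grep -v rot; done
```

```text
time: 18.23
ee_pos: [0.4798, 0.017, 0.0646]
force: [-6.7, 1.6, 3.4]
opening: 0.001
time: 18.48
ee_pos: [0.4798, 0.0169, 0.0646]
force: [-11.1, 4.5, 7.3]
opening: -0.006
```

Force rises at once, 11 N with no motion. That puts the bar end at holder x ≈ -72 and the origin at -40, so it is home. Backing off and clearing.

```bash
python3 -m handwheel '[[0,0,0,6,0,0,-1],[0,0,0,14,0,0,-1],[0,0,0,20,0,-20,-1],[0,0,0,25,0,-70,-1],[0,0,0,30,0,-120,-1]]' | grep -v rot; python3 -m handwheel '[[0,0,0,40,45,-20,-1],[0,0,0,70,90,-30,-1],[0,0,0,100,135,-40,-1],[0,0,0,120,180,-40,-1],[0,0,0,140,220,-40,-1]]' | grep -v rot;python3 -m handwheel '[[0,0,0,0,0,0,-1],[0,0,0,0,0,0,-1],[0,0,0,0,0,0,-1],[0,0,0,0,0,0,-1]]' | grep -v rot
python3 - <<'E'
from h import *
c=cam("top"); crop(c,150,120,170,115,4.5,"pics/t14.png")
hsv=cv2.cvtColor(c["img"],cv2.COLOR_RGB2HSV); m=cv2.inRange(hsv,(5,140,60),(16,255,255)); w=np.zeros_like(m); w[160:200,232:262]=255; m&=w
k=max(cv2.findContours(m,0,2)[0],key=cv2.contourArea); r=cv2.minAreaRect(k); p=plane(c,[r[0]],.086)[0,:2]*1000
print("bar",p,"holder xy",(p-O)@u,(p-O)@n,r)
c=cam("side"); crop(c,190,140,130,90,6,"pics/s14.png")
E
```

```text
time: 19.1
ee_pos: [0.4518, 0.0239, 0.186]
force: [1.0, -0.4, -0.5]
opening: 0.001
time: 19.73
ee_pos: [0.3725, 0.2742, 0.2257]
force: [0.7, -0.4, -0.2]
opening: -0.002
time: 20.23
ee_pos: [0.3736, 0.2717, 0.2256]
force: [0.2, -0.4, -0.7]
opening: 0.001
bar [520.33770249   7.02260878] holder xy -41.36712984929548 -2.5583702771937835 ((244.48724365234375, 179.143310546875), (5.981925964355469, 22.79903793334961), 16.389541625976562)
```

View pics/t14.png

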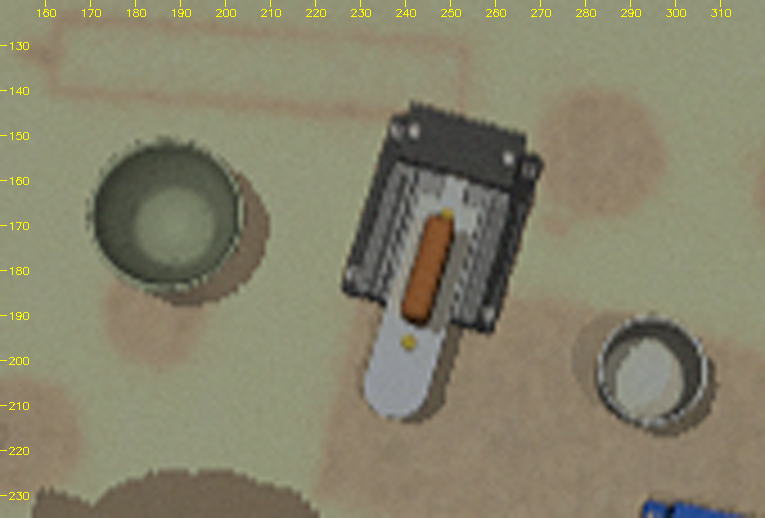

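View pics/s14.png

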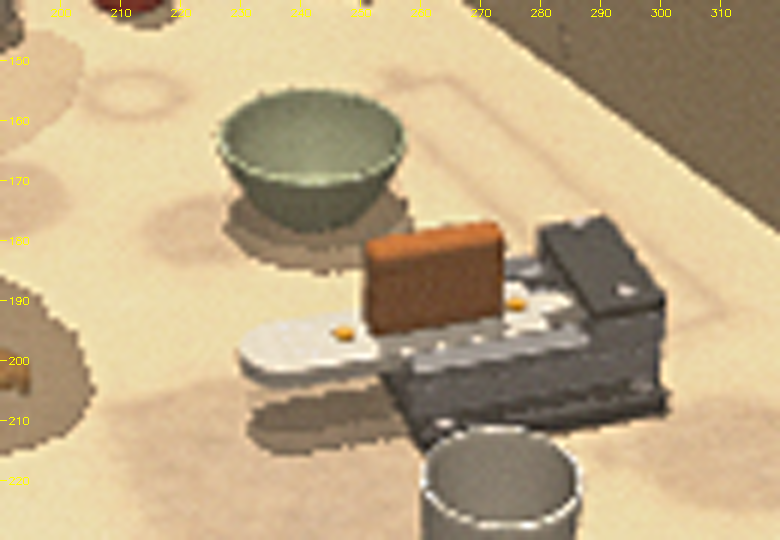

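The round end is out at (240,212) in the top view, flat in the channel. The bowl and cup are in the same places, and the arm is clear.

```bash
python3 -c "
from rig import robot
print(robot.sign_off())"
```

```text
the job is handed in; nothing more can be done
None
```

The template is turned round in its holder. I drew it out 55 mm, lifted it, turned it 180° and lowered it back into the channel. I then slid it tongue first under the bridge to the stop and let go. I handed the job in at about 20 s on the clock.

**Fully home:** sliding in, resistance began within 1 mm of the predicted home position and rose to about 16 N. After letting go, I nudged the end of the grip bar with the closed fingers. The force rose to about 12 N with almost no movement, which puts the template's origin at holder x ≈ -40 mm.

**Final pictures:** the template lies flat, round end out of the mouth, close to the channel's -y wall. The bowl and cup look unmoved, and the arm is clear.

**Checks that disagreed:** in the top camera, the bar's centre reads about 1.4 mm short of home. The round tip read home, but that was a rough reading taken before the nudge. I put the difference down to camera and holder-fit error of about 2 mm and trusted the contact.

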